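Tip a carton onto the scale's rectangle and register it

TASK

The tall carton stands on end on the parcel scale, just at the edge of the marked rectangle. Push it over so that it falls onto the rectangle and lies flat inside it with its label facing up, then press the button beside the scale to register the parcel. Do not pick the carton up, do not press the button before the carton is lying, and leave the other things on the bench where they are.

Things in the scene. Friction and masses are not known exactly. Their poses are not given: they have to be found in the camera images.
- scale: Flat parcel scale fixed to the bench, an aluminium platform 380 mm long (its x), 220 mm wide (its y), top 30 mm above the bench. Origin: centre of its underside. Its x axis points from the end where the carton stands towards the far end, the direction in which the carton is to fall. It does not move.
- rectangle (a point): Centre of the marked rectangle, on the platform's top face; axes as the scale's. A 6 mm wide black line (flush, nothing to bump against) frames a clear area 215 mm along x by 150 mm along y. The rectangle's centre lies 30 mm along +x from the scale's centre.
- carton_centre (a point): Centre of the tall loose cardboard carton, 45 mm deep (its x), 110 wide (its y), 165 tall (its z), 0.2 to 0.4 kg, evenly filled. It starts standing on end on the scale, its x axis within 0.1 rad of the scale's. Pushed along +x near its top (some 20 mm below it), it turns about its +x foot edge with little sliding and falls by itself after about 45 mm of push; pushed low it slides.
- carton_label (a point): Middle of the carton's label face: its -x face, turned away from the rectangle at the start, with a white label; 22.5 mm from the carton's centre; axes as the carton's. It is 45 mm above the platform when the carton lies label up.
- carton_foot (a point): Middle of the carton's +x bottom edge, about which it tips; axes as the carton's. It starts about 15 to 35 mm inside the near line of the rectangle.
- carton_corner0 (a point): Corner of the carton's label face: bottom, -y side.
- carton_corner1 (a point): Corner of the carton's label face: bottom, +y side.
- carton_corner2 (a point): Corner of the carton's label face: top, -y side.
- carton_corner3 (a point): Corner of the carton's label face: top, +y side.
- register_top (a point): Centre of the top of the round white push button, 34 mm across, on a grey box 90 x 90 mm fixed to the bench, beside the end of the scale where the carton stands. It is pressed straight down.
- register (a joint): Travel of that button: 0 up, 0.006 m fully down, which takes 5 N; it springs back when let go. It counts as pressed beyond 0.004.
- tape_roll: Bystander: loose roll of clear packing tape lying flat, 100 mm across, 48 mm high. Origin: centre of its underside.
- small_carton: Bystander: loose small carton 50 x 70 x 80 mm high, on the bench past the scale's long side. Origin: centre of its underside.
- scanner: Bystander: loose handheld scanner standing on its foot, 136 mm high. Origin: centre of its underside.

How it is judged:
By the outcome, as a careful person would: the job done as asked, in the order asked, and still so for the second after the job is handed in, with the robot touching nothing.
It also fails if it takes over 45 s, if anything falls off the work surface, if the arm or the gripper's body presses on something with over 40 N, if the wrist force passes 120 N, or if a joint passes its speed limit or range.

ROBOT

A 6-joint arm with a two-finger parallel gripper is mounted at the origin on the work surface. World frame = base frame: x ahead of the robot, y to its left, z up, the work surface at z = 0. Lengths are in m, angles in rad, forces in N, time in s.
With the tool pointing down it reaches from about 0.35 to 0.975 m from the base axis. Payload 4.9 kg.
Tool frame: the origin (TCP) lies at the very end of the fingers, on their centre line; the grasp point (between the pads) lies 19 mm behind it; z points along the fingers, y is the line along which they close (so a half turn about z gives the same grasp; the last joint's range is limited). The gripper opens to 85 mm and grips with 20 to 120 N. Pads are 22 mm wide; open, the fingers measure 114 mm over their backs; the gripper's body (76 mm by 85 mm) begins 54 mm behind the grasp point. The pads swing forward as they close: fully open they stand 13 mm farther back than shut.
Start: joints at [-1.326, 0.053, 1.613, -0, 1.476, -0.119], TCP at [0.222, -0.584, 0.231] pointing down, gripper open.
Joint ranges: [-3.01, 3.01], [-1.01, 2.22], [0.06, 2.58], [-1.02, 4.17], [0.09, 2.62], [-3.14, 3.14]. Speed limits (rad/s): [2.57, 2.57, 3.14, 3.14, 3.14, 3.14].

INTERFACE

Orientations are given as a rotation vector (axis times angle).
In Python, from plant import * gives the robot as it stands.
- The arm moves only by the tool apply_moves, never from a script. Its arguments are lists of equal length, an entry for each row: "travel": the shift along the tool's x, y, z in m, a list of three; "delta_rot": the turn, a rotation vector about the tool's x, y, z in rad, a list of three. In form: {"travel": [[dx, dy, dz], ...], "delta_rot": [[ax, ay, az], ...]}. A call has 1 to 12 rows; each row is the pose to reach, as a shift and turn from the pose commanded when the call began, along the tool's axes at that moment; what a row does not reach only later rows make up. A row lasts 1/12 s, in which the tool goes at most 41.7 mm and 7.16 degrees, less where a joint would pass 70% of its speed; a pose out of reach is approached as far as the arm can. A call with a gripper value outside its range is refused whole. "hand" is the opening, from 0 (shut) to 1 (fully open), set as the call begins (left out, the last holds). The fingers move at their own pace and stop on an object; the grip force is fixed at half the most. Time passes only in rows, so rows that repeat a pose let the fingers close. It gives the time, the measured TCP pose, the force, the opening and the grip force at its end, in the units of the state.
- read_state(): the state, without advancing time (a new reading comes with each control period).
- grab_frame(name): name is "scene" or "top"; returns the picture (400x640x3 uint8, red, green, blue); there is no depth.
- camera_info(name): a dict with "mtx" (3x3 intrinsics, pixels), "k1" (the pictures are not rectified: a ray, as slopes to the right and down, at radius r is drawn at 1 + k1 r^2 times it, then the intrinsics apply), "pose" (4x4, takes a point from camera to world coordinates). Camera axes: x right, y down, z forward; pixel columns grow to the right and rows downward; lengths in m; the calibration is good to about 2 mm. A picture is of the moment at which its call begins. camera_info takes no time and is no camera call.
- close_job(): hands the job in; it is judged then, once.
The state is a dict: "clock": time; "joints": joint angles; "joint_vel": joint speeds; "effort": joint torques, N m; "tool_pos": TCP position; "tcp_rot": TCP orientation; "contact_force": force on the tool from outside, world axes, zero at the start; "torque": the same for the moment, N m; "grip_width": finger opening in m; "finger_force": force on a finger pad.
Only numpy, scipy, OpenCV 4.12 (cv2) and the standard library are available. Lean on these libraries where they do the work, as an engineer would, in place of code of your own. Each camera call takes 0.05 s, during which the arm holds its last target. There are 200 camera calls.

## Working session

There is one attempt and no reset: what is moved stays moved. The work goes in short steps, Python scripts to look and compute and a tool call to move; the robot and the scene stay as the last step left them, time stands still between calls to the robot, and variables do not carry over. Pictures are saved under pics/ and viewed, at most 10 in all, crops included, and the job is handed in when it is done.

Besides the shell and the picture viewer there is one more tool, called after "Call:" as name(argument=value, ...) on one line, values as JSON. apply_moves: Moves the arm, as the interface text tells. Its arguments: {"type":"object","properties":{"travel":{"type":"array"},"delta_rot":{"type":"array"},"hand":{"type":"number"}},"required":["travel","delta_rot"]}

```bash
mkdir -p pics; python3 - <<'E'
from plant import *
import cv2,numpy as np
for n in("scene","top"):
    cv2.imwrite(f"pics/{n}0.png",grab_frame(n)[:,:,::-1]); c=camera_info(n);print(n,np.round(c["mtx"],1).tolist(),c["k1"],np.round(c["pose"],3).tolist())
s=read_state();print(s["clock"],s["tool_pos"],s["tcp_rot"],s["contact_force"])
E
```

```text
scene [[482.8, 0.0, 310.2], [0.0, 482.8, 205.4], [0.0, 0.0, 1.0]] -0.08640410274592529 [[-0.533, 0.587, -0.609, 1.572], [0.846, 0.388, -0.367, 0.655], [0.02, -0.71, -0.704, 1.219], [0.0, 0.0, 0.0, 1.0]]
top [[514.9, 0.0, 311.4], [0.0, 514.9, 189.5], [0.0, 0.0, 1.0]] 0.046571106789537235 [[-0.019, -0.99, 0.141, 0.375], [-1.0, 0.019, 0.002, 0.091], [-0.005, -0.141, -0.99, 1.785], [0.0, 0.0, 0.0, 1.0]]
0.1 [ 0.22223121 -0.58354962  0.23016507] [-3.08793434e+00 -5.67890576e-01  1.91751885e-04] [ 0.1789559  -0.04130146 -0.07905591]
```

View pics/scene0.png

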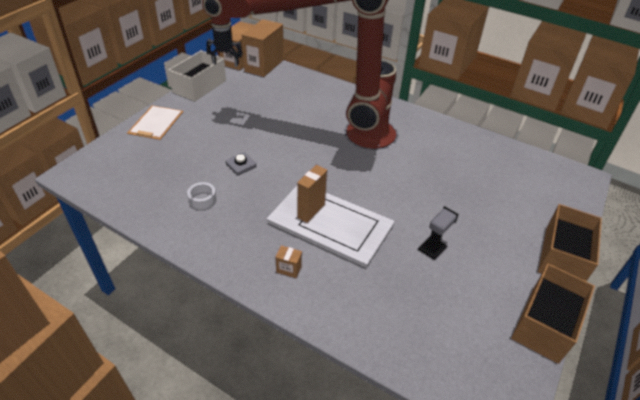

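View pics/top0.png

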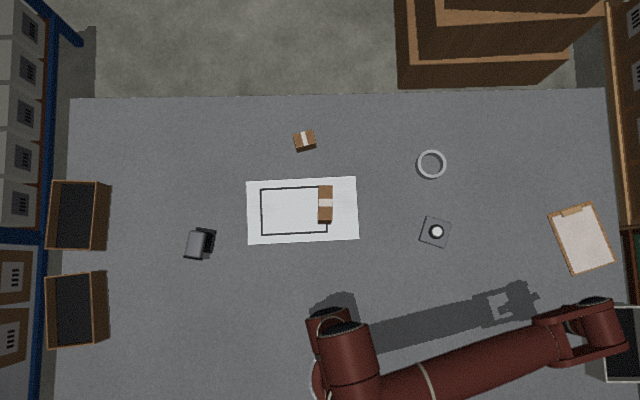

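The scene view shows the carton at (312,193) on the scale, with the button at (240,158). The top view shows the scale at about (303,211), the carton top at (326,204), the button at (437,232), the tape at (432,164), the small carton at (305,140) and the scanner at (200,243). The fall direction is image left, which is about world +y.

```bash
cat > h.py <<'E'
from plant import *
import cv2,numpy as np
def cast(n,px,z):
    c=camera_info(n);px=np.atleast_2d(np.array(px,float));K=c["mtx"];T=np.array(c["pose"])
    d=(px-[K[0][2],K[1][2]])/[K[0][0],K[1][1]]; u=d.copy()
    for _ in range(20): u=d/(1+c["k1"]*(u**2).sum(1,keepdims=True))
    r=np.c_[u,np.ones(len(u))]@T[:3,:3].T
    return T[:3,3]+r*((z-T[2,3])/r[:,2])[:,None]
def blob(m,near):
    cs,_=cv2.findContours(m.astype(np.uint8),cv2.RETR_EXTERNAL,cv2.CHAIN_APPROX_NONE)
    cs=[c for c in cs if cv2.contourArea(c)>15]
    return min(cs,key=lambda c:-cv2.pointPolygonTest(c,near,True))[:,0,:]
def rect(P):
    P=P[:,:2].astype(np.float32)
    r=cv2.minAreaRect(P*1000); return np.round(r[0],1),np.round(r[1],1),round(r[2],1),np.round(cv2.boxPoints(r)).tolist()
E
python3 - <<'E'
from h import *
im=cv2.imread("pics/top0.png");h=cv2.cvtColor(im,cv2.COLOR_BGR2HSV)
V=h[...,2];S=h[...,1];H=h[...,0]
br=(S>80)&(H<25)
w=(V>170)&(S<60)
c=blob(w,(340,235));c=cv2.convexHull(c)[:,0];print("scale",rect(cast("top",c,.03)))
c=blob(cv2.morphologyEx(br.astype(np.uint8),cv2.MORPH_CLOSE,np.ones((9,9))),(326,195));print("carton px",cv2.minAreaRect(c),rect(cast("top",c,.195)))
c=blob(w,(437,232));print("button",c.mean(0),cv2.minEnclosingCircle(c))
for z in(.03,.05,.06):print(z,cast("top",[cv2.minEnclosingCircle(c)[0]],z))
im2=cv2.imread("pics/scene0.png");h2=cv2.cvtColor(im2,cv2.COLOR_BGR2HSV)
c=blob((h2[...,2]>170)&(h2[...,1]<60),(240,158));print(cv2.minEnclosingCircle(c))
for z in(.03,.05,.06):print(z,cast("scene",[cv2.minEnclosingCircle(c)[0]],z))
a=cv2.resize(im[165:265,230:370],None,fx=5,fy=5,interpolation=cv2.INTER_CUBIC)
b=cv2.resize(im2[150:270,200:400],None,fx=3.5,fy=3.5,interpolation=cv2.INTER_CUBIC)[:,:700]
cv2.imwrite("pics/ca.png",a);cv2.imwrite("pics/cb.png",b)
E
```

```text
scale (array([556.9, 128.6]), array([217.2, 377.8]), 1.9, [[442.0, 314.0], [454.0, -64.0], [672.0, -57.0], [659.0, 321.0]])
carton px ((324.5, 204.5), (37.0, 13.0), 90.0) (array([554.7,  54.5]), array([ 40.6, 115.6]), 88.8, [[496.0, 35.0], [612.0, 33.0], [613.0, 74.0], [497.0, 76.0]])
button [436.7826087  231.13043478] ((436.80303955078125, 231.0757598876953), 4.332736492156982)
0.03 [[ 0.47517105 -0.32755776  0.03      ]]
0.05 [[ 0.47403381 -0.32278558  0.05      ]]
0.06 [[ 0.47346519 -0.32039949  0.06      ]]
((239.9375, 157.0), 4.062600135803223)
0.03 [[ 0.46791571 -0.33594495  0.03      ]]
0.05 [[ 0.4864862  -0.31927604  0.05      ]]
0.06 [[ 0.49577145 -0.31094158  0.06      ]]
```

View pics/ca.png

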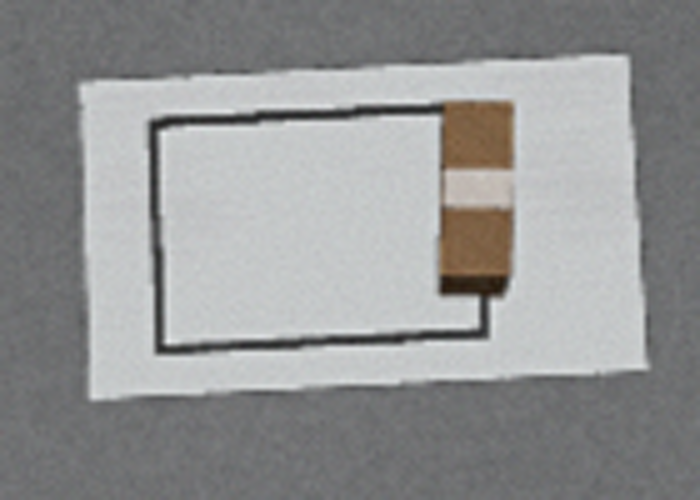

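View pics/cb.png

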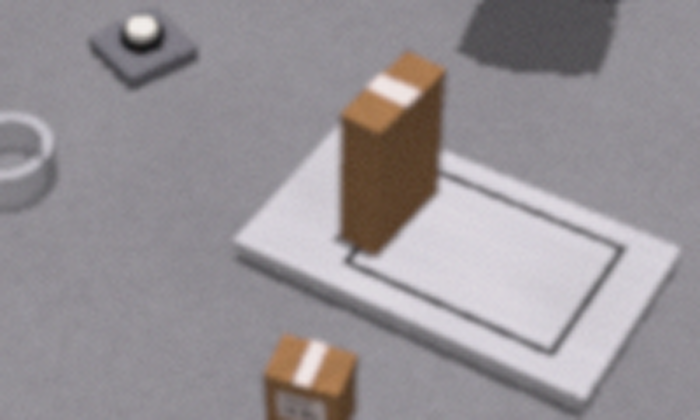

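The crops show the carton's top-face corners in the top view at (443,103), (515,102), (511,275) and (441,275) in crop pixels. Its foot corners in the scene view are at (375,252) and (437,190). The rectangle's line corners are at (152,121), (160,350) and (487,333).

```bash
python3 - <<'E'
from h import *
f=lambda p,s,o:(np.array(p,float)+.5)/s-.5+o
np.set_printoptions(precision=4,suppress=True)
t=cast("top",f([(443,103),(515,102),(511,275),(441,275)],5,[230,165]),.195);print("top face",t)
r=cast("top",f([(154,124),(162,347),(484,331)],5,[230,165]),.03);print("rect line mids",r)
sc=cast("top",f([(80,83),(630,57),(648,370),(92,400)],5,[230,165]),.03);print("scale",sc)
b=cast("scene",f([(342,240),(375,252),(437,191)],3.5,[200,150]),.03);print("foot",b)
tt=cast("scene",f([(342,122),(378,132),(444,71),(409,52)],3.5,[200,150]),.195);print("top by scene",tt)
s2=cast("scene",f([(236,241),(582,402),(680,250)],3.5,[200,150]),.03);print("scale scene",s2)
r2=cast("scene",f([(348,261),(552,352),(622,248)],3.5,[200,150]),.03);print("rect scene",r2)
c=sc[:,:2].mean(0);x=(sc[0]+sc[3]-sc[1]-sc[2])[:2];x/=np.linalg.norm(x);y=np.array([-x[1],x[0]])
print(c,x,"yaw",np.arctan2(x[1],x[0]))
R=np.array([x,y])
for n,P in(("t",t),("tt",tt),("foot",b),("rect",r),("rect2",r2),("scale2",s2)):print(n,((P[:,:2]-c)@R.T*1000).round(1).tolist(), )
E
```

```text
top face [[0.6153 0.0729 0.195 ]
 [0.6151 0.028  0.195 ]
 [0.507  0.0331 0.195 ]
 [0.5078 0.0764 0.195 ]]
rect line mids [[0.6295 0.2703 0.03  ]
 [0.4762 0.2655 0.03  ]
 [0.4828 0.0464 0.03  ]]
scale [[ 0.659   0.3212  0.03  ]
 [ 0.6698 -0.0587  0.03  ]
 [ 0.4544 -0.0642  0.03  ]
 [ 0.4413  0.3131  0.03  ]]
foot [[0.6201 0.0313 0.03  ]
 [0.616  0.0668 0.03  ]
 [0.5109 0.0735 0.03  ]]
top by scene [[0.6294 0.0371 0.195 ]
 [0.6227 0.0713 0.195 ]
 [0.518  0.0775 0.195 ]
 [0.5126 0.0359 0.195 ]]
scale scene [[ 0.6779 -0.0539  0.03  ]
 [ 0.6698  0.3207  0.03  ]
 [ 0.4503  0.314   0.03  ]]
rect scene [[0.6403 0.0515 0.03  ]
 [0.6331 0.2704 0.03  ]
 [0.4792 0.2651 0.03  ]]
[0.5561 0.1278] [-0.0315  0.9995] yaw 1.6023154632649317
t [[-56.7, -57.4], [-101.7, -55.8], [-93.1, 52.1], [-49.9, 49.9]]
tt [[-92.9, -70.4], [-58.6, -64.8], [-49.1, 39.7], [-90.5, 46.4]]
foot [[-98.4, -60.9], [-62.9, -57.9], [-52.8, 46.9]]
rect [[140.1, -77.8], [140.1, 75.6], [-79.1, 75.8]]
rect2 [[-78.9, -81.7], [140.1, -81.4], [139.7, 72.5]]
scale2 [[-185.5, -116.0], [189.3, -119.7], [189.5, 99.9]]
```

```bash
cat > go.py <<'E'
import sys
from h import *
from scipy.spatial.transform import Rotation as Ro
# args: scale-frame x,y (mm), world z (mm): prints tool-frame travel and turn to align tool x with scale x
C=np.array([.5561,.1278]);X=np.array([-.0315,.9995]);Y=np.array([-X[1],X[0]])
s=read_state();R=Ro.from_rotvec(s["tcp_rot"])
sx,sy,z=map(float,sys.argv[1:4]);p=np.r_[C+X*sx/1e3+Y*sy/1e3,z/1e3]
G=Ro.from_matrix(np.c_[np.r_[X,0],-np.r_[Y,0],[0,0,-1]])
print("target",p.round(4),"travel",R.inv().apply(p-s["tool_pos"]).round(4),"turn",(R.inv()*G).as_rotvec().round(4))
q=(s["tool_pos"][:2]-C);print("now scale mm",(q@X*1e3).round(1),(q@Y*1e3).round(1),"joints",np.round(s["joints"],2),"clock",s["clock"])
E
python3 go.py -140 -2 231
```

```text
target [ 0.5625 -0.0121  0.231 ] travel [ 0.5213 -0.413   0.    ] turn [-0.0015 -0.0013 -1.2386]
now scale mm -700.5 356.1 joints [-1.33  0.05  1.61 -0.    1.48 -0.12] clock 0.1
```

Call:
apply_moves(travel=[[0.52, -0.413, 0], [0.52, -0.413, 0], [0.52, -0.413, 0], [0.52, -0.413, 0], [0.52, -0.413, 0], [0.52, -0.413, 0], [0.52, -0.413, 0], [0.52, -0.413, 0], [0.52, -0.413, 0], [0.52, -0.413, 0], [0.52, -0.413, 0], [0.52, -0.413, 0]], delta_rot=[[0, 0, -1.238], [0, 0, -1.238], [0, 0, -1.238], [0, 0, -1.238], [0, 0, -1.238], [0, 0, -1.238], [0, 0, -1.238], [0, 0, -1.238], [0, 0, -1.238], [0, 0, -1.238], [0, 0, -1.238], [0, 0, -1.238]], hand=1)

```text
clock: 1.1
tool_pos: [0.478, -0.152, 0.231]
tcp_rot: [-2.187, -2.256, 0.0]
contact_force: [-0.0, -0.8, 0.6]
grip_width: 0.0854
finger_force: 0.0
```

```bash
python3 go.py -140 -2 231
```

```text
target [ 0.5625 -0.0121  0.231 ] travel [0.1373 0.0888 0.    ] turn [-0.0001  0.     -0.0003]
now scale mm -277.2 86.8 joints [-0.46 -0.25  1.89 -0.    1.5  -0.49] clock 1.1
```

Call:
apply_moves(travel=[[0.036, 0.022, 0], [0.07, 0.045, 0], [0.105, 0.067, 0], [0.137, 0.089, 0], [0.137, 0.089, 0], [0.137, 0.089, 0.03], [0.137, 0.089, 0.06], [0.137, 0.089, 0.09], [0.137, 0.089, 0.12], [0.137, 0.089, 0.15], [0.137, 0.089, 0.163], [0.137, 0.089, 0.163]], delta_rot=[[0, 0, 0], [0, 0, 0], [0, 0, 0], [0, 0, 0], [0, 0, 0], [0, 0, 0], [0, 0, 0], [0, 0, 0], [0, 0, 0], [0, 0, 0], [0, 0, 0], [0, 0, 0]])

```text
clock: 2.1
tool_pos: [0.5588, -0.0141, 0.0638]
tcp_rot: [-2.182, -2.25, 0.008]
contact_force: [-0.3, 0.3, -1.0]
grip_width: 0.0854
finger_force: 0.0
```

```bash
python3 go.py -110 -2 65; python3 - <<'E'
from h import *
a=grab_frame("top")[165:265,230:370,::-1]
b=grab_frame("scene")[150:270,200:400,::-1]
a=cv2.resize(a,(490,350),interpolation=cv2.INTER_CUBIC);cv2.imwrite("pics/c1.png",cv2.resize(b,(700,420),interpolation=cv2.INTER_CUBIC))
E
```

```text
target [0.5616 0.0179 0.065 ] travel [ 0.0319  0.0037 -0.0012] turn [-0.0086 -0.0016 -0.0007]
now scale mm -141.9 1.7 joints [-0.16  0.07  1.89 -0.    1.19 -0.19] clock 2.1
```

View pics/c1.png

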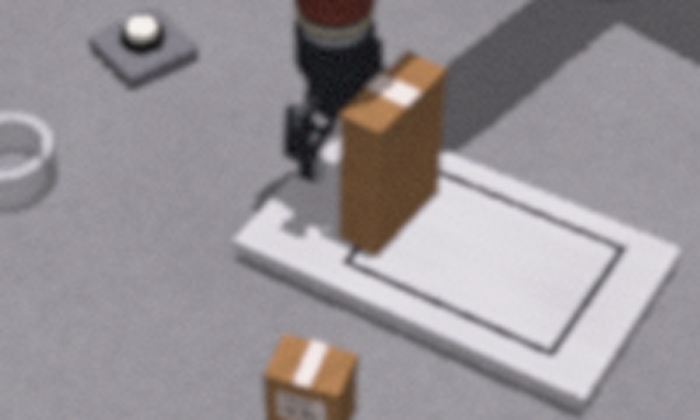

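The gripper body would touch the carton when this low, so I'll raise to tipping height, push there, and fix any skew once the carton is lying.

Call:
apply_moves(travel=[[-0.01, 0, -0.02], [-0.01, 0, -0.05], [-0.01, 0, -0.08], [-0.01, 0, -0.111], [-0.01, 0, -0.111], [-0.01, 0, -0.111]], delta_rot=[[0, 0, 0], [0, 0, 0], [0, 0, 0], [0, 0, 0], [0, 0, 0], [0, 0, 0]])

```text
clock: 2.7
tool_pos: [0.5658, -0.025, 0.1857]
tcp_rot: [2.18, 2.249, 0.01]
contact_force: [-1.1, -0.0, 0.3]
grip_width: 0.0851
finger_force: 0.0
```

```bash
python3 go.py -110 -2 175; python3 - <<'E'
from h import *
cv2.imwrite("pics/top2.png",grab_frame("top")[:,:,::-1])
im=cv2.imread("pics/top2.png");h=cv2.cvtColor(im,cv2.COLOR_BGR2HSV)
br=((h[...,1]>80)&(h[...,0]<25)).astype(np.uint8)
c=blob(cv2.morphologyEx(br,cv2.MORPH_CLOSE,np.ones((9,9))),(322,195));print(cv2.boundingRect(c))
print(cv2.boundingRect(blob(cv2.morphologyEx(((cv2.cvtColor(cv2.imread('pics/top0.png'),cv2.COLOR_BGR2HSV)[...,1]>80)).astype(np.uint8),cv2.MORPH_CLOSE,np.ones((9,9))),(322,195))))
E
```

```text
target [0.5616 0.0179 0.175 ] travel [ 0.0431 -0.003   0.0106] turn [ 0.0106  0.0022 -0.0005]
now scale mm -153.1 -4.9 joints [-0.18 -0.06  1.8   0.    1.39 -0.21] clock 2.7
(262, 171, 120, 229)
(318, 186, 14, 38)
```

Call:
apply_moves(travel=[[0.01, 0, 0.004], [0.02, 0, 0.004], [0.03, 0, 0.004], [0.036, 0, 0.004], [0.042, 0, 0.004], [0.048, 0, 0.004], [0.054, 0, 0.004], [0.06, 0, 0.004], [0.066, 0, 0.004]], delta_rot=[[0, 0, 0], [0, 0, 0], [0, 0, 0], [0, 0, 0], [0, 0, 0], [0, 0, 0], [0, 0, 0], [0, 0, 0], [0, 0, 0]])

```text
clock: 3.5
tool_pos: [0.5607, 0.0421, 0.1754]
tcp_rot: [2.187, 2.256, 0.0]
contact_force: [-0.3, -0.4, 0.9]
grip_width: 0.0856
finger_force: 0.1
```

```bash
python3 go.py -60 -2 175; python3 - <<'E'
from h import *
b=grab_frame("scene")[150:270,200:400,::-1]
cv2.imwrite("pics/c3.png",cv2.resize(b,(700,420),interpolation=cv2.INTER_CUBIC))
E
```

```text
target [0.56   0.0679 0.175 ] travel [0.0258 0.0001 0.0004] turn [ 0.0002 -0.     -0.0005]
now scale mm -85.8 -1.9 joints [-0.06 -0.06  1.82  0.    1.38 -0.09] clock 3.5
```

View pics/c3.png

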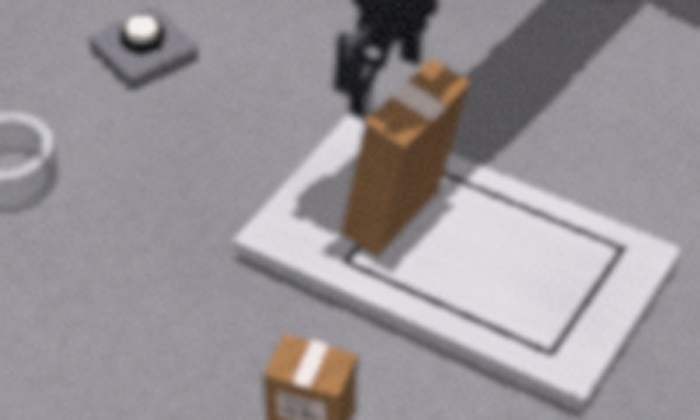

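The carton is tipping about its foot edge without sliding (foot still near (375,250)). I'll keep pushing.

Call:
apply_moves(travel=[[0.006, 0, 0], [0.012, 0, 0], [0.018, 0, 0], [0.024, 0, 0], [0.03, 0, 0], [0.034, 0, 0], [0.034, 0, 0], [0.0, 0, -0.02], [-0.03, 0, -0.04], [-0.04, 0, -0.04], [-0.04, 0, -0.04], [-0.04, 0, -0.04]], delta_rot=[[0, 0, 0], [0, 0, 0], [0, 0, 0], [0, 0, 0], [0, 0, 0], [0, 0, 0], [0, 0, 0], [0, 0, 0], [0, 0, 0], [0, 0, 0], [0, 0, 0], [0, 0, 0]])

```text
clock: 4.55
tool_pos: [0.5616, 0.0015, 0.2147]
tcp_rot: [-2.188, -2.253, -0.0]
contact_force: [-0.1, 0.9, -0.5]
grip_width: 0.0855
finger_force: 0.0
```

```bash
python3 go.py -300 200 215; python3 - <<'E'
from h import *
a=grab_frame("top")[:,:,::-1];cv2.imwrite("pics/top4.png",a)
cv2.imwrite("pics/c4.png",cv2.resize(a[165:265,230:370],None,fx=5,fy=5,interpolation=cv2.INTER_CUBIC))
b=grab_frame("scene")[:,:,::-1];cv2.imwrite("pics/scene4.png",b)
E
```

```text
target [ 0.3657 -0.1784  0.215 ] travel [-0.174  -0.2012 -0.0003] turn [-0.0008 -0.0008 -0.0019]
now scale mm -126.4 -1.5 joints [-0.13 -0.09  1.78  0.    1.45 -0.16] clock 4.55
```

View pics/c4.png

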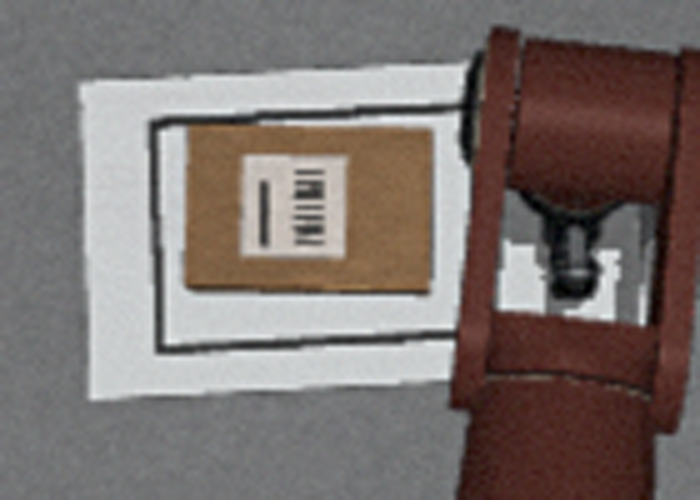

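The carton is lying label up, with its top-face corners at (189,126), (433,129), (430,290) and (186,286) in crop pixels. One side sits close to the rectangle's upper line, so I'll measure its footprint.

```bash
python3 - <<'E'
from h import *
f=lambda p,s,o:(np.array(p,float)+.5)/s-.5+o
P=cast("top",f([(188,126),(433,129),(431,290),(187,285)],5,[230,165]),.075)
C=np.array([.5561,.1278]);X=np.array([-.0315,.9995]);Y=np.array([-X[1],X[0]])
print(np.round((P[:,:2]-C)@np.c_[X,Y]*1e3,1))
im=cv2.imread("pics/scene4.png")
cv2.imwrite("pics/c5.png",cv2.resize(im[150:270,200:400],(700,420),interpolation=cv2.INTER_CUBIC))
E
```

```text
[[113.  -68.6]
 [-51.1 -58.3]
 [-44.2  49.6]
 [117.7  38. ]]
```

View pics/c5.png

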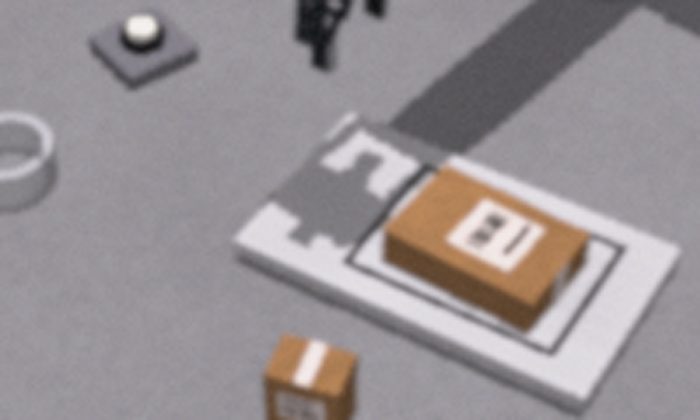

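Carton corners in the scale frame give x from -51 to 118 and y from -69 to 50. The clear area is -77.5 to 137.5 by ±75, and the measured size matches (164 x 108 mm). The scene view also shows white between carton and line on all sides. It needs no nudge, so the button is next.

```bash
python3 - <<'E'
from h import *
from scipy.spatial.transform import Rotation as Ro
P=cast("scene",(np.array([[527.,330]])+.5)/3.5-.5+[200,150],.03)
C=np.array([.5561,.1278]);X=np.array([-.0315,.9995]);Y=np.array([-X[1],X[0]])
print("scene corner",(P[:,:2]-C)@np.c_[X,Y]*1e3,"line mid there about -81.5")
s=read_state();print(Ro.from_rotvec(s["tcp_rot"]).inv().apply(np.array([.475,-.3255,.10])-s["tool_pos"]).round(4))
E
```

```text
scene corner [[108.31677992 -69.71239991]] line mid there about -81.5
[-0.3252 -0.0961  0.1137]
```

Call:
apply_moves(travel=[[-0.03, -0.009, 0], [-0.06, -0.018, 0], [-0.09, -0.027, 0], [-0.12, -0.036, 0], [-0.16, -0.047, 0], [-0.2, -0.059, 0.02], [-0.235, -0.069, 0.04], [-0.27, -0.08, 0.07], [-0.3, -0.089, 0.1], [-0.325, -0.096, 0.114], [-0.325, -0.096, 0.114], [-0.325, -0.096, 0.114]], delta_rot=[[0, 0, 0], [0, 0, 0], [0, 0, 0], [0, 0, 0], [0, 0, 0], [0, 0, 0], [0, 0, 0], [0, 0, 0], [0, 0, 0], [0, 0, 0], [0, 0, 0], [0, 0, 0]], hand=0)

```text
clock: 5.65
tool_pos: [0.4744, -0.3253, 0.0979]
tcp_rot: [-2.184, -2.249, -0.0]
contact_force: [-0.1, 0.6, 0.6]
grip_width: 0.0
finger_force: 0.0
```

Call:
apply_moves(travel=[[0, 0, 0.01], [0, 0, 0.02], [0, 0, 0.03], [0, 0, 0.038], [0, 0, 0.044], [0, 0, 0.046], [0, 0, 0.046], [0, 0, 0.046]], delta_rot=[[0, 0, 0], [0, 0, 0], [0, 0, 0], [0, 0, 0], [0, 0, 0], [0, 0, 0], [0, 0, 0], [0, 0, 0]])

```text
clock: 6.32
tool_pos: [0.4762, -0.3263, 0.0555]
tcp_rot: [2.186, 2.256, 0.0]
contact_force: [-0.3, -0.3, -0.4]
grip_width: -0.0001
finger_force: 0.0
```

```bash
python3 - <<'E'
from h import *
a=grab_frame("scene")[:,:,::-1];cv2.imwrite("pics/c6.png",cv2.resize(a[110:210,180:320],None,fx=5,fy=5,interpolation=cv2.INTER_CUBIC))
s=read_state();print(s["tool_pos"],s["contact_force"])
E
```

```text
[ 0.47632342 -0.32651763  0.05580615] [-0.05661282 -1.01021428  0.24700476]
```

View pics/c6.png

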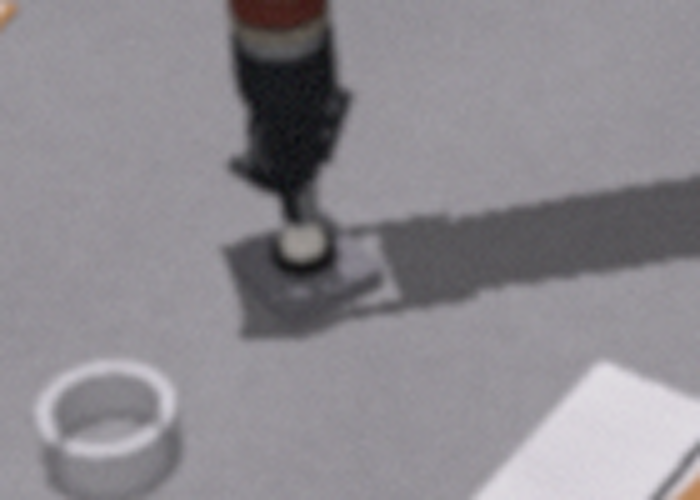

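The fingertips at (297,218) are just above the button at (302,243), with no contact yet. I'll lower in small steps.

Call:
apply_moves(travel=[[0, 0, 0.003], [0, 0, 0.006], [0, 0, 0.009], [0, 0, 0.011], [0, 0, 0.011], [0, 0, 0.011]], delta_rot=[[0, 0, 0], [0, 0, 0], [0, 0, 0], [0, 0, 0], [0, 0, 0], [0, 0, 0]])

```text
clock: 6.87
tool_pos: [0.4759, -0.3263, 0.0442]
tcp_rot: [-2.187, -2.255, 0.0]
contact_force: [0.8, 1.0, -0.0]
grip_width: 0.0003
finger_force: 0.0
```

Call:
apply_moves(travel=[[0, 0, 0.002], [0, 0, 0.004], [0, 0, 0.004], [0, 0, 0.004]], delta_rot=[[0, 0, 0], [0, 0, 0], [0, 0, 0], [0, 0, 0]])

```text
clock: 7.2
tool_pos: [0.4762, -0.3264, 0.0406]
tcp_rot: [2.186, 2.255, 0.0]
contact_force: [-1.3, 0.6, 2.2]
grip_width: -0.0004
finger_force: 1.6
```

Call:
apply_moves(travel=[[0, 0, 0.002], [0, 0, 0.004], [0, 0, 0.004]], delta_rot=[[0, 0, 0], [0, 0, 0], [0, 0, 0]])

```text
clock: 7.45
tool_pos: [0.4763, -0.3265, 0.0379]
tcp_rot: [-2.186, -2.256, 0.0]
contact_force: [-3.6, 3.6, 11.0]
grip_width: 0.0002
finger_force: 6.0
```

Call:
apply_moves(travel=[[0, 0, 0.001], [0, 0, 0.001], [0, 0, 0.001]], delta_rot=[[0, 0, 0], [0, 0, 0], [0, 0, 0]])

```text
clock: 7.7
tool_pos: [0.4763, -0.3266, 0.0378]
tcp_rot: [-2.186, -2.256, 0.0]
contact_force: [-6.0, 4.3, 17.0]
grip_width: 0.0002
finger_force: 8.4
```

```bash
python3 - <<'E'
from h import *
s=read_state();print(s["tool_pos"],s["contact_force"])
a=grab_frame("scene")[:,:,::-1];cv2.imwrite("pics/c7.png",cv2.resize(a[130:180,205:275],None,fx=9,fy=9,interpolation=cv2.INTER_CUBIC))
E
```

```text
[ 0.47631689 -0.32658806  0.0378386 ] [-5.9950203   4.32396863 16.96126382]
```

View pics/c7.png

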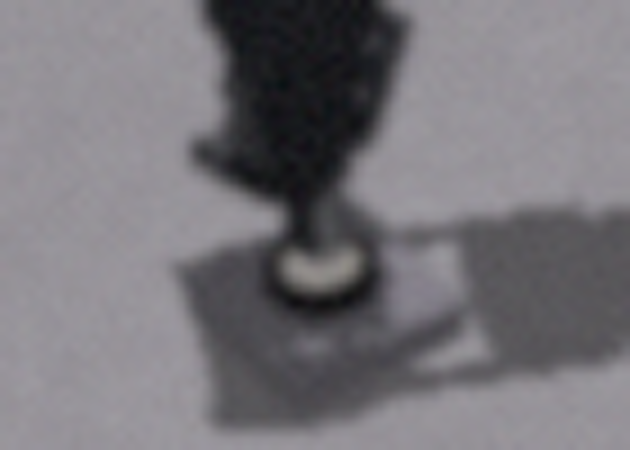

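The tips are centred on the white cap with about 17 N against the stop. I'll release stepwise and read the spring force to confirm full travel.

Call:
apply_moves(travel=[[0, 0, -0.003], [0, 0, -0.003], [0, 0, -0.003]], delta_rot=[[0, 0, 0], [0, 0, 0], [0, 0, 0]])

```text
clock: 8.0
tool_pos: [0.4763, -0.3266, 0.0388]
tcp_rot: [2.186, 2.255, 0.0]
contact_force: [-0.9, 0.9, 3.8]
grip_width: 0.0
finger_force: 2.2
```

Call:
apply_moves(travel=[[0, 0, -0.001], [0, 0, -0.001], [0, 0, -0.001]], delta_rot=[[0, 0, 0], [0, 0, 0], [0, 0, 0]])

```text
clock: 8.25
tool_pos: [0.4763, -0.3265, 0.0394]
tcp_rot: [2.186, 2.255, 0.0]
contact_force: [1.4, -0.7, 4.0]
grip_width: -0.0004
finger_force: 2.0
```

Call:
apply_moves(travel=[[0, 0, -0.002], [0, 0, -0.002], [0, 0, -0.002]], delta_rot=[[0, 0, 0], [0, 0, 0], [0, 0, 0]])

```text
clock: 8.5
tool_pos: [0.4762, -0.3265, 0.0414]
tcp_rot: [2.186, 2.255, 0.0]
contact_force: [1.2, -1.4, 2.3]
grip_width: 0.0002
finger_force: 1.4
```

The spring reads about 4 N at z=0.039, which extrapolates to 5 N at the 0.0378 stop, so the button was fully pressed. Now I'll retreat and do a last numeric check.

Call:
apply_moves(travel=[[0, 0, -0.02], [0, 0, -0.05], [0, 0, -0.08], [0, 0, -0.11], [0, 0, -0.14], [0, 0, -0.14], [0, 0, -0.14], [0, 0, -0.14]], delta_rot=[[0, 0, 0], [0, 0, 0], [0, 0, 0], [0, 0, 0], [0, 0, 0], [0, 0, 0], [0, 0, 0], [0, 0, 0]])

```text
clock: 9.17
tool_pos: [0.4752, -0.3256, 0.1797]
tcp_rot: [-2.185, -2.254, 0.0]
contact_force: [0.3, -0.3, -0.8]
grip_width: 0.0002
finger_force: 0.0
```

```bash
python3 - <<'E'
from h import *
a=grab_frame("top")[:,:,::-1].copy();h=cv2.cvtColor(a,cv2.COLOR_BGR2HSV)
C=np.array([.5561,.1278]);X=np.array([-.0315,.9995]);Y=np.array([-X[1],X[0]])
br=cv2.morphologyEx(((h[...,1]>80)&(h[...,0]<25)).astype(np.uint8),cv2.MORPH_CLOSE,np.ones((25,25)))
c=blob(br,(295,205));r=cv2.minAreaRect(c);B=cast("top",cv2.boxPoints(r),.075)
print(r,((B[:,:2]-C)@np.c_[X,Y]*1e3).round(1).tolist())
o=cv2.imread("pics/top0.png");d=np.abs(a.astype(int)-o).max(2)
for n,(x,y) in dict(tape=(432,164),small=(305,140),scanner=(200,243)).items():print(n,(d[y-20:y+20,x-20:x+20]>40).sum())
s=read_state();print(s["clock"],s["tool_pos"],s["contact_force"]);close_job()
E
```

```text
((291.21893310546875, 205.9286651611328), (48.24946975708008, 33.144344329833984), 1.2453643083572388) [[118.6, 39.2], [112.0, -71.9], [-49.5, -60.1], [-41.4, 50.9]]
tape 0
small 0
scanner 0
9.2167 [ 0.47489238 -0.32528568  0.17882955] [0.43600741 0.54670445 0.74104325]
the job is handed in; nothing more can be done
```

The carton lies label up inside the rectangle, about 3–6 mm clear of the line at its closest corner; the button was then pressed fully down, the other things were not disturbed, and the job was handed in at 9.2 s.

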